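# Put two samples away by pushing their drawers home

### The arm

A 7-joint arm with a two-finger parallel gripper is mounted at the origin on a cart in front of the work surface, level with it; the furniture and walls round the work are solid. World frame = base frame: x ahead of the robot, y to its left, z up, the work surface at z = 0. Lengths are in m, angles in rad, forces in N, time in s.
With the tool pointing down it reaches from about 0.425 to 0.875 m from the base axis. Payload 4.7 kg.
Tool frame: the origin (TCP) lies midway between the tips of the shut fingers; the grasp point (between the pads) lies 19 mm behind it; x points along the fingers, z is the direction in which the jaws open and shut, and the axes are right-handed (so a half turn about x gives the same grasp; the last joint's range is limited). The gripper opens to 87 mm and grips with 3 to 60 N. Pads are 19 mm wide; open, the fingers measure 117 mm over their backs; the gripper's body (75 mm by 190 mm) begins 51 mm behind the grasp point.
Start: joints at [-1.29, 0.321, -0.07, 1.45, 0.023, 1.371, -0.057], TCP at [0.171, 0.627, 0.223] pointing down, gripper open.
Joint ranges: [-2.86, 2.86], [-0.3, 2.09], [-1.38, 1.24], [0.06, 2.45], [-1.56, 4.7], [0.09, 2.05], [-2.69, 2.69]. Speed limits (rad/s): [2.57, 2.57, 3.14, 3.14, 3.14, 3.14, 3.14].

### API

Orientations are given as a rotation vector (axis times angle).
In Python, from bench import ctrl, vision, close_job gives the robot as it stands. The module is installed in compiled form; this text tells all that it offers.
- The arm moves only by the tool servo_tool, never from a script. Its argument "commands" is a list that holds one entry, the list of rows, each a list of 7 numbers: the turn, a rotation vector about the tool's x, y, z in degrees, then the shift along the tool's x, y, z in mm, then the finger opening in mm, from 0 to 87. In form: [[[wx, wy, wz, x, y, z, grip], ...]]. A call has 1 to 5 rows; each row is the pose to reach, as a shift and turn from the pose commanded when the call began, along the tool's axes at that moment; what a row does not reach only later rows make up. A row lasts 1/8 s, in which the tool goes at most 62.5 mm and 10.7 degrees, less where a joint would pass 70% of its speed; a pose out of reach is approached as far as the arm can. A call with a gripper value outside its range is refused whole. The fingers move at their own pace and stop on an object; "newtons" is the grip in N (left out, the last holds). Time passes only in rows, so rows that repeat a pose let the fingers close. It gives the time, the measured TCP pose, the force and the opening at its end, in the units of the state.
- ctrl.get_state(): the state, without advancing time (a new reading comes with each control period).
- vision.get_image(name): name is "side" or "top" or "wrist"; returns the picture (420x560x3 uint8, red, green, blue); there is no depth.
- vision.camera_info(name): a dict with "fov_y" (degrees; the focal length in pixels is half the picture's height over the tangent of half this angle, whatever the lens; pixels are square), "cx", "cy" (the principal point, pixels), "dist" ([k1, k2, p1, p2, k3] as OpenCV has them; the pictures are not rectified), "pose" (4x4, takes a point from camera to world coordinates). Camera axes: x right, y down, z forward; pixel columns grow to the right and rows downward; lengths in m; the calibration is good to about 2 mm. A picture is of the moment at which its call begins: read the wrist's pose just before it. camera_info takes no time and is no camera call; for the wrist camera it gives the pose at the moment of the call.
- close_job(): hands the job in, once; it reports no verdict.
The state is a dict: "time": time; "joint_positions": joint angles; "qd": joint speeds; "joint_torque": joint torques, N m; "position": TCP position; "tool_rot": TCP orientation; "ft_force": force on the tool from outside, world axes, zero at the start; "torque": the same for the moment, N m; "grip_width": opening from 0.0 (shut) to 1.0 (fully open).
Only numpy, scipy, OpenCV 4.12 (cv2) and the standard library are available. Lean on these libraries where they do the work, as an engineer would, in place of code of your own. Each camera call takes 0.05 s, during which the arm holds its last target. There are 200 camera calls.

### The job

Put the samples away: with the fingertips, push the drawer that holds the slim vial and the drawer that holds the round lidded pot fully home, in either order and smoothly enough that both stay standing. Leave the drawer with the black eye loupe pulled out as it is. Nothing is to be lifted out, and the other things on the bench stay where they are.

Things in the scene. Friction and masses are not known exactly. Their poses are not given: they have to be found in the camera images.
- unit: Low grey drawer unit fixed to the bench: 150 mm deep (x), 270 mm wide (y), 80 mm high. Origin at the centre of its underside; +x points into it, +y to its left; its face, at x = -75 mm, looks to the robot, turned up to 14 degrees. Three drawers side by side at y = +88 (left), 0, -88 mm (right), all pulled out, one thing standing in each outside the face; which is in which varies.
- front_left (a point): Middle of the outer face of the left drawer's white front, 40 mm above the bench; moves with the drawer. The front is a flat upright panel 79 mm wide (unit's y), 8 mm thick, 12 to 73 mm above the bench, with a finger notch 30 mm wide and 17 mm deep in the middle of its upper edge: at mid width there is panel to push only between 12 and 56 mm above the bench.
- front_middle (a point): Middle of the outer face of the middle drawer's white front, 40 mm above the bench; moves with the drawer. The front is a flat upright panel 79 mm wide (unit's y), 8 mm thick, 12 to 73 mm above the bench, with a finger notch 30 mm wide and 17 mm deep in the middle of its upper edge: at mid width there is panel to push only between 12 and 56 mm above the bench.
- front_right (a point): Middle of the outer face of the right drawer's white front, 40 mm above the bench; moves with the drawer. The front is a flat upright panel 79 mm wide (unit's y), 8 mm thick, 12 to 73 mm above the bench, with a finger notch 30 mm wide and 17 mm deep in the middle of its upper edge: at mid width there is panel to push only between 12 and 56 mm above the bench.
- drawer_left (a joint): Opening of the left drawer in m: 0 is fully home (front flush with the unit's face), growing as it slides out along the unit's -x; at the start 0.078 to 0.105, stop at 0.115. It slides freely, about 1 N, stays where it is left, and meets a hard stop at 0.
- drawer_middle (a joint): Opening of the middle drawer in m: 0 is fully home (front flush with the unit's face), growing as it slides out along the unit's -x; at the start 0.078 to 0.105, stop at 0.115. It slides freely, about 1 N, stays where it is left, and meets a hard stop at 0.
- drawer_right (a joint): Opening of the right drawer in m: 0 is fully home (front flush with the unit's face), growing as it slides out along the unit's -x; at the start 0.078 to 0.105, stop at 0.115. It slides freely, about 1 N, stays where it is left, and meets a hard stop at 0.
- vial_center (a point): Centre of the slim clear sample vial with a white cap, 23 x 19 mm, 45 mm tall, standing loose and upright in one of the drawers (drawer floor 15 mm above the bench, 74 mm wide inside). z is its upright axis. It can topple if the drawer is jerked.
- pot_center (a point): Centre of the round lidded pot, 52 mm across, 50 mm tall, clear body with a wide blue lid, standing loose in another of the drawers. z is its upright axis.
- eye_loupe_center (a point): Centre of the black eye loupe, a short plain cup shape 35 mm across and 27 mm tall, standing loose in the remaining drawer. z is its upright axis.
- dust_blower: Bystander: dark red rubber blower, 55 mm across, 137 mm tall, standing on the bench left of the unit. Origin at its underside.
- tape_dispenser: Bystander: clear tape dispenser, 31 x 124 x 87 mm tall, on the bench right of the unit. Origin at its underside.
- screwdriver: Bystander: small screwdriver, 95 mm long, 9 mm high, lying on the bench in front of the unit, to the left. Origin at its underside.
- brush: Bystander: small brush, 150 mm long, 8 mm high, lying on the bench in front of the unit, to the right. Origin at its underside.
- pot_green: Bystander: round pot with a green lid, 52 mm across, 50 mm tall, standing on the bench (not in a drawer), to the left of the unit. Origin at its underside.
Not all that is in view belongs to the job. There is more than one size of the part that bears pot_center; the job needs the largest.

How it is judged:
By the outcome, as a careful person would: the job done as asked, in the order asked, and still so for the second after the job is handed in, with the robot touching nothing.
It also fails if it takes over 42 s, if anything falls off the work surface, if the arm or the gripper's body presses on something with over 40 N, if the wrist force passes 120 N, or if a joint passes its speed limit or range.

## Working session

There is one attempt and no reset: what is moved stays moved. The work goes in short steps, Python scripts to look and compute and a tool call to move; the robot and the scene stay as the last step left them, time stands still between calls to the robot, and variables do not carry over. Pictures are saved under pics/ and viewed, about 8 in all and at most 12, crops included, and the job is handed in when it is done.

Besides the shell and the picture viewer there is one more tool, called after ">>>" as a command line: name --argument value ..., lists and objects as JSON in quotes. servo_tool: Moves the arm, as the interface text tells. Its arguments: {"type":"object","properties":{"commands":{"type":"array"},"newtons":{"type":"number"}},"required":["commands"]}

```bash
mkdir -p pics; python3 - <<'E'
from bench import ctrl, vision
import cv2
s=ctrl.get_state();print({k:s[k] for k in("time","position","tool_rot","grip_width")})
for n in("side","top"):
    cv2.imwrite(f"pics/{n}0.png",vision.get_image(n)[:,:,::-1]);i=vision.camera_info(n);print(n,i)
E
```

```text
{'time': 0.0, 'position': array([0.17126246, 0.62644798, 0.221468  ]), 'tool_rot': array([-1.01175438,  1.32515163,  1.00965517]), 'grip_width': 0.9998721996447153}
side {'fov_y': 43.513190321319726, 'cx': 283.66263692273327, 'cy': 217.67758540566084, 'dist': array([-0.09175749,  0.        ,  0.        ,  0.        ,  0.        ]), 'pose': array([[-0.99875947,  0.04098307, -0.02828275,  0.58152828],
       [ 0.04228455,  0.3980774 , -0.91637678,  1.31399736],
       [-0.02629721, -0.91643591, -0.39931653,  0.58487925],
       [ 0.        ,  0.        ,  0.        ,  1.        ]])}
top {'fov_y': 51.68257420937917, 'cx': 278.66523644408045, 'cy': 220.22271594420204, 'dist': array([-0.01599149,  0.        ,  0.        ,  0.        ,  0.        ]), 'pose': array([[ 0.00996531, -0.97351239,  0.22841701,  0.24874264],
       [-0.99994338, -0.00884888,  0.00591134,  0.10804788],
       [-0.00373353, -0.22846298, -0.97354544,  1.30355616],
       [ 0.        ,  0.        ,  0.        ,  1.        ]])}
```

View pics/side0.png

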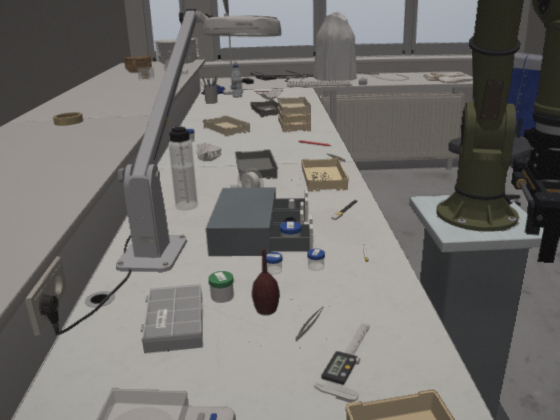

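View pics/top0.png

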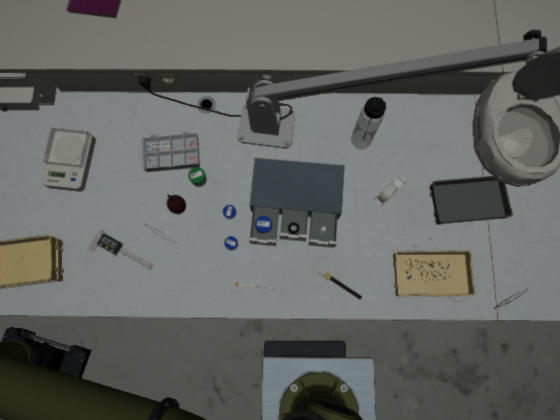

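The top view shows the blue-lidded pot in the left drawer (263,225), the loupe in the middle one (293,228) and the vial in the right one (323,230). I'll enlarge that area to measure the fronts.

```bash
python3 - <<'E'
import cv2
i=cv2.imread("pics/top0.png")[150:300,215:375]
cv2.imwrite("pics/topc.png",cv2.convertScaleAbs(cv2.resize(i,(640,600),interpolation=cv2.INTER_CUBIC),alpha=1.4,beta=10))
E
```

```text
(no output)
```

View pics/topc.png

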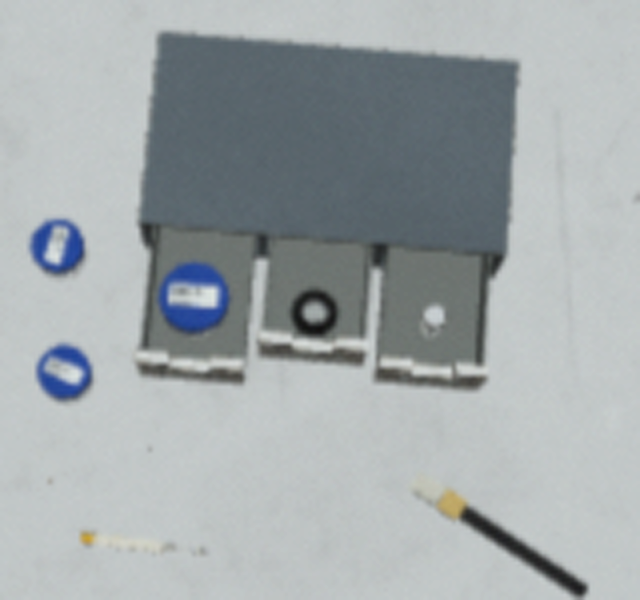

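```bash
cat >h.py <<'E'
import numpy as np,cv2
from bench import ctrl,vision
def px2w(n,px,z,info=None):
    c=info or vision.camera_info(n);f=210/np.tan(np.radians(c["fov_y"])/2)
    K=np.array([[f,0,c["cx"]],[0,f,c["cy"]],[0,0,1]])
    u=cv2.undistortPoints(np.array(px,float).reshape(-1,1,2),K,c["dist"]).reshape(-1,2)
    d=np.c_[u,np.ones(len(u))]@c["pose"][:3,:3].T;o=c["pose"][:3,3]
    return o+d*((z-o[2])/d[:,2])[:,None]
E
python3 - <<'E'
from h import *
from scipy.spatial.transform import Rotation as R
np.set_printoptions(precision=4,suppress=True)
t=lambda L:[(215+a/4,150+b/4) for a,b in L]
P=px2w("top",t([(160,33),(517,62),(504,257),(142,223)]),.08);print(P)
l=P[3]-P[2];print("w",np.linalg.norm(l),"d",np.linalg.norm(P[0]-P[3]))
for a,b in((0,1),(3,2)):
    v=P[a]-P[b];print("yaw",np.degrees(np.arctan2(-v[0],v[1])))
Q=px2w("top",t([(137,367),(243,373),(377,376),(486,380)]),.073);print(Q)
c=P.mean(0);yaw=np.mean([np.arctan2(-(P[a]-P[b])[0],(P[a]-P[b])[1]) for a,b in((0,1),(3,2))])
ex=np.array([np.cos(yaw),np.sin(yaw),0]);ey=np.array([-ex[1],ex[0],0])
print("c",c,"yaw",np.degrees(yaw))
for q in Q: print((q-c)@ex,(q-c)@ey)
s=ctrl.get_state();print(R.from_rotvec(s["tool_rot"]).as_matrix())
E
```

```text
[[ 0.7262  0.1884  0.08  ]
 [ 0.7055 -0.0787  0.08  ]
 [ 0.5553 -0.0656  0.08  ]
 [ 0.5785  0.1982  0.08  ]]
w 0.26479644325610807 d 0.14800316339561256
yaw -4.430042630367252
yaw -5.028732637773522
[[ 0.473   0.1997  0.073 ]
 [ 0.4693  0.1232  0.073 ]
 [ 0.468   0.0268  0.073 ]
 [ 0.4658 -0.0515  0.073 ]]
c [0.6414 0.0606 0.08  ] yaw -4.729387634070387
-0.17931421927447713 0.12473781723936907
-0.17667113958619812 0.04825751022101185
-0.17001537532194475 -0.04794509278288118
-0.16575051810149924 -0.1262073794735569
[[-0.0004 -0.9646  0.2636]
 [-0.0017  0.2636  0.9646]
 [-1.     -0.0001 -0.0017]]
```

>>> servo_tool --commands '[[[0,0,0,5,-30,-29,0],[0,0,0,12,-70,-67,0],[0,0,0,20,-110,-106,0],[0,0,0,28,-150,-145,0],[0,0,0,36,-190,-183,0]]]'

```text
time: 0.72
position: [0.3071, 0.3984, 0.186]
tool_rot: [-1.011, 1.324, 1.01]
ft_force: [1.6, 0.0, 0.3]
grip_width: 0.515
```

>>> servo_tool --commands '[[[-2,0,0,7,-40,-39,0],[-4,0,0,14,-80,-78,0],[-6,0,0,22,-120,-116,0],[-8,0,0,30,-160,-154,0],[-10.6,0,0,36,-197,-190,0]]]'

```text
time: 1.35
position: [0.4468, 0.1632, 0.1501]
tool_rot: [-1.149, 1.246, 1.15]
ft_force: [0.4, 1.1, 0.1]
grip_width: 0.019
```

>>> servo_tool --commands '[[[0,0,0,0,0,0,0],[0,0,0,0,0,0,0]]]'

```text
time: 1.6
position: [0.4459, 0.1657, 0.1503]
tool_rot: [-1.148, 1.247, 1.149]
ft_force: [-0.6, 0.5, -0.2]
grip_width: 0.007
```

```bash
python3 - <<'E'
from h import *
from scipy.spatial.transform import Rotation as R
s=ctrl.get_state();print(s["time"],s["position"],s["ft_force"],s["grip_width"]);print(R.from_rotvec(s["tool_rot"]).as_matrix().round(3))
print(vision.camera_info("wrist"))
cv2.imwrite("pics/w1.png",vision.get_image("wrist")[:,:,::-1])
E
```

```text
1.6 [0.44588509 0.16567932 0.15034461] [-0.61073063  0.51327079 -0.16968204] 0.006965114457747048
[[-0.001 -0.997  0.082]
 [ 0.     0.082  0.997]
 [-1.     0.001  0.   ]]
{'fov_y': 61.261903218652456, 'cx': 287.7949215977591, 'cy': 210.00090393306965, 'dist': array([-0.07254875,  0.        ,  0.        ,  0.        ,  0.        ]), 'pose': array([[ 0.08273052,  0.96688134,  0.24144591,  0.38012106],
       [ 0.99657122, -0.0805589 , -0.0188695 ,  0.17038325],
       [ 0.00120605,  0.24217913, -0.9702308 ,  0.31124675],
       [ 0.        ,  0.        ,  0.        ,  1.        ]])}
```

View pics/w1.png

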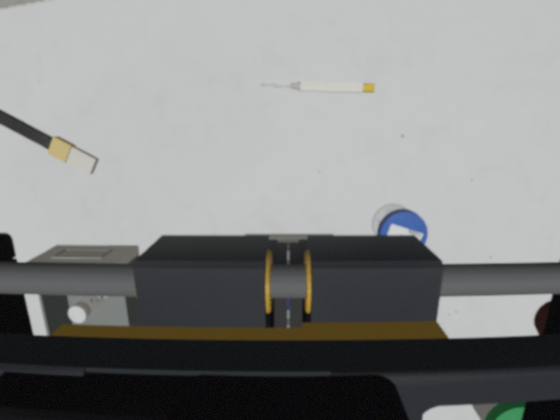

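The wrist view shows the left front centred on the fingers (columns 245 to 335, row 235), which fits the estimated x of about 0.475. The vial is at (80,312) in the right drawer. Next I descend and push gently.

>>> servo_tool --commands '[[[0,0,0,20,0,0,0],[0,0,0,50,0,0,0],[0,0,0,80,0,0,0],[0,0,0,105,0,0,0],[0,0,0,115,0,0,0]]]'

```text
time: 2.28
position: [0.4448, 0.1663, 0.0343]
tool_rot: [-1.15, 1.248, 1.152]
ft_force: [0.6, -0.2, 0.3]
grip_width: 0.005
```

>>> servo_tool --commands '[[[0,0,0,0,-2,0,0],[0,0,0,0,-4,0,0],[0,0,0,0,-7,0,0],[0,0,0,0,-10,0,0],[0,0,0,0,-13,0,0]]]'

```text
time: 2.9
position: [0.4598, 0.1642, 0.0358]
tool_rot: [-1.149, 1.246, 1.148]
ft_force: [1.4, 0.1, 0.3]
grip_width: 0.004
```

>>> servo_tool --commands '[[[0,0,0,0,-3,0,0],[0,0,0,0,-6,0,0],[0,0,0,0,-9,0,0],[0,0,0,0,-12,0,0],[0,0,0,0,-15,0,0]]]'

```text
time: 3.52
position: [0.4743, 0.1629, 0.0355]
tool_rot: [-1.149, 1.247, 1.149]
ft_force: [-1.4, 0.6, -0.5]
grip_width: 0.004
```

>>> servo_tool --commands '[[[0,0,0,0,-3,0,0],[0,0,0,0,-7,0,0],[0,0,0,0,-11,0,0],[0,0,0,0,-15,0,0],[0,0,0,0,-19,0,0]]]'

```text
time: 4.15
position: [0.4934, 0.1614, 0.0355]
tool_rot: [-1.149, 1.247, 1.149]
ft_force: [-0.5, 0.3, -0.5]
grip_width: 0.008
```

>>> servo_tool --commands '[[[0,0,0,0,-4,0,0],[0,0,0,0,-8,0,0],[0,0,0,0,-12,0,0],[0,0,0,0,-16,0,0],[0,0,0,0,-20,0,0]]]'

```text
time: 4.78
position: [0.5134, 0.1597, 0.0356]
tool_rot: [-1.149, 1.247, 1.149]
ft_force: [-1.2, 0.5, 0.0]
grip_width: 0.005
```

>>> servo_tool --commands '[[[0,0,0,0,-4,0,0],[0,0,0,0,-8,0,0],[0,0,0,0,-12,0,0],[0,0,0,0,-16,0,0],[0,0,0,0,-19,0,0]]]'

```text
time: 5.4
position: [0.5324, 0.1582, 0.0356]
tool_rot: [-1.149, 1.247, 1.149]
ft_force: [-1.0, 0.5, -0.2]
grip_width: 0.009
```

>>> servo_tool --commands '[[[0,0,0,0,-3,0,0],[0,0,0,0,-6,0,0],[0,0,0,0,-8,0,0],[0,0,0,0,-10,0,0],[0,0,0,0,-12,0,0]]]'

```text
time: 6.02
position: [0.5442, 0.1572, 0.0357]
tool_rot: [-1.149, 1.246, 1.149]
ft_force: [-1.7, 1.1, 0.3]
grip_width: 0.007
```

>>> servo_tool --commands '[[[0,0,0,0,-2,0,0],[0,0,0,0,-4,0,0],[0,0,0,0,-6,0,0],[0,0,0,0,-8,0,0],[0,0,0,0,-9,0,0]]]'

```text
time: 6.65
position: [0.5532, 0.1565, 0.0356]
tool_rot: [-1.149, 1.247, 1.149]
ft_force: [-1.8, -0.4, 0.4]
grip_width: 0.007
```

>>> servo_tool --commands '[[[0,0,0,0,-1,0,0],[0,0,0,0,-2,0,0],[0,0,0,0,-3,0,0],[0,0,0,0,-4,0,0],[0,0,0,0,-5,0,0]]]'

```text
time: 7.28
position: [0.5581, 0.156, 0.0356]
tool_rot: [-1.149, 1.247, 1.149]
ft_force: [-0.9, 1.2, 0.7]
grip_width: 0.006
```

>>> servo_tool --commands '[[[0,0,0,0,-1,0,0],[0,0,0,0,-2,0,0],[0,0,0,0,-3,0,0]]]'

```text
time: 7.65
position: [0.5611, 0.1558, 0.0356]
tool_rot: [-1.149, 1.247, 1.149]
ft_force: [-1.5, 0.8, 0.5]
grip_width: -0.004
```

>>> servo_tool --commands '[[[0,0,0,0,-1,0,0],[0,0,0,0,-2,0,0]]]'

```text
time: 7.9
position: [0.5631, 0.1556, 0.0356]
tool_rot: [-1.149, 1.247, 1.149]
ft_force: [-1.3, 0.4, -0.0]
grip_width: 0.005
```

>>> servo_tool --commands '[[[0,0,0,0,-1,0,0],[0,0,0,0,-2,0,0]]]'

```text
time: 8.15
position: [0.5651, 0.1555, 0.0356]
tool_rot: [-1.149, 1.247, 1.149]
ft_force: [-0.8, 0.4, 0.9]
grip_width: 0.002
```

>>> servo_tool --commands '[[[0,0,0,0,-1,0,0],[0,0,0,0,-2,0,0]]]'

```text
time: 8.4
position: [0.5651, 0.1554, 0.0355]
tool_rot: [-1.147, 1.25, 1.152]
ft_force: [-8.4, 0.0, 6.0]
grip_width: 0.003
```

>>> servo_tool --commands '[[[0,0,0,0,-1,0,0]]]'

```text
time: 8.52
position: [0.5651, 0.1554, 0.0355]
tool_rot: [-1.146, 1.251, 1.153]
ft_force: [-11.4, -0.5, 10.2]
grip_width: 0.003
```

The hard stop shows as a force rise at x = 0.565, so the left drawer is home. I'll back off, lift, and cross to the right drawer.

>>> servo_tool --commands '[[[0,0,0,0,4,0,0],[0,0,0,0,15,0,0],[0,0,0,0,40,0,0],[0,0,0,-20,75,0,0],[0,0,0,-50,105,0,0]]]'

```text
time: 9.15
position: [0.4611, 0.1634, 0.085]
tool_rot: [-1.149, 1.249, 1.149]
ft_force: [0.2, 0.6, 1.2]
grip_width: 0.006
```

>>> servo_tool --commands '[[[0,0,0,-20,15,-10,0],[0,0,0,-30,23,-40,0],[0,0,0,-30,23,-80,0],[0,0,0,-30,20,-120,0],[0,0,0,-30,15,-155,0]]]'

```text
time: 9.78
position: [0.4353, 0.0092, 0.1156]
tool_rot: [-1.148, 1.245, 1.148]
ft_force: [1.1, -0.5, 0.1]
grip_width: 0.006
```

>>> servo_tool --commands '[[[0,0,0,0,0,-18,0],[0,0,0,0,0,-18,0],[0,0,0,0,0,-18,0]]]'

```text
time: 10.15
position: [0.4342, -0.006, 0.1155]
tool_rot: [-1.15, 1.246, 1.15]
ft_force: [0.3, 0.6, 0.8]
grip_width: 0.009
```

```bash
python3 - <<'E'
from h import *
s=ctrl.get_state();print(s["time"],s["position"],s["tool_rot"])
i=vision.get_image("wrist")[:,:,::-1];t=vision.get_image("top")[150:300,215:375,::-1]
t=cv2.resize(t,(448,420),interpolation=cv2.INTER_CUBIC)
cv2.imwrite("pics/w2.png",cv2.resize(cv2.hconcat([cv2.resize(i,(560,420)),t]),None,fx=.79,fy=.79,interpolation=cv2.INTER_AREA))
E
```

```text
10.15 [ 0.43421954 -0.00596599  0.11548415] [-1.14966835  1.2455431   1.15018568]
```

View pics/w2.png

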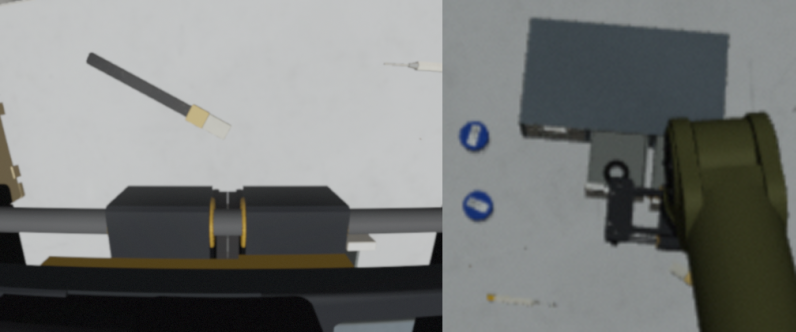

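The left drawer is flush. The loupe is still in the open middle drawer, and the brush lies clear below the fingertip path. Now the right drawer.

>>> servo_tool --commands '[[[0,0,0,15,0,-3,0],[0,0,0,40,0,-5,0],[0,0,0,65,0,-5,0],[0,0,0,77,0,-5,0],[0,0,0,80,0,-5,0]]]'

```text
time: 10.88
position: [0.4332, -0.0124, 0.0346]
tool_rot: [-1.149, 1.248, 1.15]
ft_force: [0.2, -0.5, 0.3]
grip_width: 0.004
```

>>> servo_tool --commands '[[[0,0,0,0,-3,0,0],[0,0,0,0,-7,0,0],[0,0,0,0,-10,0,0],[0,0,0,0,-12,0,0],[0,0,0,0,-14,0,0]]]'

```text
time: 11.5
position: [0.448, -0.0135, 0.0357]
tool_rot: [-1.149, 1.246, 1.149]
ft_force: [-1.0, -0.4, -0.7]
grip_width: 0.008
```

>>> servo_tool --commands '[[[0,0,0,0,-1,0,0],[0,0,0,0,-3,0,0],[0,0,0,0,-5,0,0],[0,0,0,0,-7,0,0],[0,0,0,0,-9,0,0]]]'

```text
time: 12.12
position: [0.4569, -0.0143, 0.0356]
tool_rot: [-1.149, 1.247, 1.149]
ft_force: [-0.2, -0.3, 0.3]
grip_width: 0.005
```

>>> servo_tool --commands '[[[0,0,0,0,-2,0,0],[0,0,0,0,-4,0,0],[0,0,0,0,-6,0,0],[0,0,0,0,-8,0,0],[0,0,0,0,-10,0,0]]]'

```text
time: 12.75
position: [0.4667, -0.0151, 0.0355]
tool_rot: [-1.149, 1.247, 1.149]
ft_force: [-0.5, -0.4, 0.6]
grip_width: 0.001
```

>>> servo_tool --commands '[[[0,0,0,0,-2,0,0],[0,0,0,0,-4.5,0,0],[0,0,0,0,-7.5,0,0],[0,0,0,0,-10.5,0,0],[0,0,0,0,-13.5,0,0]]]'

```text
time: 13.38
position: [0.4804, -0.0162, 0.0355]
tool_rot: [-1.149, 1.247, 1.149]
ft_force: [-0.5, 0.7, -0.4]
grip_width: 0.003
```

>>> servo_tool --commands '[[[0,0,0,0,-3,0,0],[0,0,0,0,-6,0,0],[0,0,0,0,-9,0,0],[0,0,0,0,-12,0,0],[0,0,0,0,-15,0,0]]]'

```text
time: 14.0
position: [0.4953, -0.0174, 0.0355]
tool_rot: [-1.149, 1.247, 1.149]
ft_force: [-1.3, 0.5, 0.1]
grip_width: 0.002
```

>>> servo_tool --commands '[[[0,0,0,0,-3,0,0],[0,0,0,0,-6,0,0],[0,0,0,0,-9,0,0],[0,0,0,0,-12,0,0],[0,0,0,0,-15,0,0]]]'

```text
time: 14.62
position: [0.5103, -0.0186, 0.0356]
tool_rot: [-1.149, 1.247, 1.149]
ft_force: [-1.3, 0.3, -0.2]
grip_width: 0.001
```

>>> servo_tool --commands '[[[0,0,0,0,-3,0,0],[0,0,0,0,-6,0,0],[0,0,0,0,-9,0,0],[0,0,0,0,-12,0,0],[0,0,0,0,-15,0,0]]]'

```text
time: 15.25
position: [0.5253, -0.0198, 0.0356]
tool_rot: [-1.149, 1.247, 1.149]
ft_force: [-0.8, 0.8, 0.2]
grip_width: 0.004
```

>>> servo_tool --commands '[[[0,0,0,0,-3,0,0],[0,0,0,0,-6,0,0],[0,0,0,0,-8,0,0],[0,0,0,0,-10,0,0],[0,0,0,0,-12,0,0]]]'

```text
time: 15.88
position: [0.5372, -0.0208, 0.0356]
tool_rot: [-1.149, 1.247, 1.149]
ft_force: [-0.5, 0.7, -0.6]
grip_width: 0.006
```

>>> servo_tool --commands '[[[0,0,0,0,-1.5,0,0],[0,0,0,0,-3,0,0],[0,0,0,0,-4,0,0],[0,0,0,0,-5,0,0],[0,0,0,0,-6,0,0]]]'

```text
time: 16.5
position: [0.543, -0.0213, 0.0356]
tool_rot: [-1.149, 1.247, 1.149]
ft_force: [-1.0, 1.1, 0.5]
grip_width: 0.007
```

>>> servo_tool --commands '[[[0,0,0,0,-1,0,0],[0,0,0,0,-2,0,0],[0,0,0,0,-3,0,0],[0,0,0,0,-4,0,0],[0,0,0,0,-5,0,0]]]'

```text
time: 17.12
position: [0.548, -0.0218, 0.0356]
tool_rot: [-1.149, 1.247, 1.149]
ft_force: [-0.0, 0.2, 1.1]
grip_width: 0.004
```

>>> servo_tool --commands '[[[0,0,0,0,-0.5,0,0],[0,0,0,0,-1,0,0],[0,0,0,0,-1.5,0,0],[0,0,0,0,-2,0,0],[0,0,0,0,-2.5,0,0]]]'

```text
time: 17.75
position: [0.5505, -0.022, 0.0356]
tool_rot: [-1.149, 1.247, 1.149]
ft_force: [0.0, 0.1, -0.2]
grip_width: 0.003
```

>>> servo_tool --commands '[[[0,0,0,0,-0.5,0,0],[0,0,0,0,-1,0,0],[0,0,0,0,-1.5,0,0]]]'

```text
time: 18.12
position: [0.551, -0.022, 0.0355]
tool_rot: [-1.147, 1.248, 1.15]
ft_force: [-6.1, 1.4, 4.6]
grip_width: 0.003
```

>>> servo_tool --commands '[[[0,0,0,0,-0.5,0,0],[0,0,0,0,-1,0,0]]]'

```text
time: 18.38
position: [0.5509, -0.022, 0.0355]
tool_rot: [-1.146, 1.25, 1.152]
ft_force: [-8.5, 2.0, 6.6]
grip_width: 0.006
```

>>> servo_tool --commands '[[[0,0,0,0,4,0,0],[0,0,0,0,15,0,0],[0,0,0,0,40,0,0],[0,0,0,-25,70,0,0],[0,0,0,-65,95,0,0]]]'

```text
time: 19.0
position: [0.4557, -0.0145, 0.0999]
tool_rot: [-1.148, 1.249, 1.15]
ft_force: [0.9, 0.9, 0.2]
grip_width: 0.005
```

>>> servo_tool --commands '[[[0,0,0,-35,0,-30,0],[0,0,0,-70,0,-80,0],[0,0,0,-100,-5,-130,0],[0,0,0,-120,-10,-180,0],[0,0,0,-120,-15,-230,0]]]'

```text
time: 19.62
position: [0.4552, -0.2468, 0.2224]
tool_rot: [-1.151, 1.243, 1.145]
ft_force: [0.7, -0.0, -0.7]
grip_width: 0.01
```

>>> servo_tool --commands '[[[0,0,0,0,-5,-45,0],[0,0,0,0,-10,-85,0],[0,0,0,0,-10,-100,0],[0,0,0,0,-10,-100,0],[0,0,0,0,-10,-100,0]]]'

```text
time: 20.25
position: [0.4564, -0.3442, 0.2203]
tool_rot: [-1.149, 1.245, 1.15]
ft_force: [-0.9, 0.4, -0.2]
grip_width: 0.003
```

```bash
python3 - <<'E'
from h import *
s=ctrl.get_state();print(s["time"],s["position"],s["ft_force"])
t=vision.get_image("top")[140:310,140:400,::-1]
d=vision.get_image("side")[140:350,180:400,::-1]
a=cv2.resize(t,(460,301),interpolation=cv2.INTER_CUBIC);b=cv2.resize(d,(315,301),interpolation=cv2.INTER_CUBIC)
cv2.imwrite("pics/end.png",cv2.convertScaleAbs(cv2.hconcat([a,b]),alpha=1.3))
E
```

```text
20.25 [ 0.45637543 -0.34422848  0.22032339] [-0.8508645   0.35141525 -0.24546416]
```

View pics/end.png

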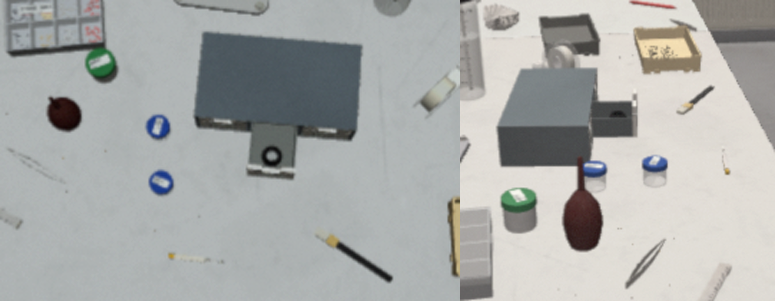

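The outer drawers are flush, the middle one is still out with its loupe, and the bystanders have not moved. Handing in.

```bash
python3 -c "
from bench import close_job
print(close_job())"
```

```text
the job is handed in; nothing more can be done
None
```

I pushed the left drawer (round pot) and then the right drawer (vial) fully home with the shut fingertips, at up to about 32 mm/s and slower near the stop. I handed the job in at about 20 s.

- **Drawers home:** each push ended in a clear force rise of about 10 to 15 N against the hard stop, at x = 0.565 for the left and 0.551 for the right. In the last top view both fronts sit at the unit's face.
- **Rest of the scene:** the middle drawer is still out with the loupe standing in it. The bystanders show no visible movement, and the arm is clear with no contact force.
- **Not checked:** the pot and vial are hidden inside the closed drawers, so I could not see that they are still standing. The gentle pushes, with forces of about 1 to 2 N before the stop, make that likely.

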